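# Seal the tea caddy with its wing knob

### The job

Close the acrylic tea caddy airtight: swing its flip-top lid down onto the foam seal, then press the lid down on the springy seal, gently and by feel, and while it is held down turn the wing knob clockwise until it is fully home, so that the hidden tongue passes under the front lip and keeps the lid clamped when you let go. Do not crush the seal, do not force the tongue against the edge of the lip, and leave the jars and other things around it standing where they are.

Things in the scene. Friction and masses are not known exactly. Their poses are not given: they have to be found in the camera images.
- caddy: Clear acrylic box, 150 (x) x 190 (y) x 90 mm high, 4 mm walls, fastened to the worktop. Origin: centre of its underside; z up, -x its front, y its width. The lid's hinge runs along y at x = +64 mm, z = 110 mm. A hidden aluminium lip (5 mm thick) runs inside the front wall, its inner edge 22 mm in front of the knob's axis; a springy foam strip lies on top of it.
- seal_mid (a point): Plan position of the middle of the foam strip (12 x 176 mm), fixed to the caddy 123 mm in front of the hinge, at hinge height. The strip and lip sit on a height-adjustable collar whose height is NOT measured: the foam's top lies anywhere from 10 mm below to 10 mm above this point. The foam pushes back 4.5 N per mm; it is spoilt above 15 N (3.3 mm; about 20 N of push at the knob).
- lid (a joint): Hinge of the bamboo flip-top lid (139 x 188 x 6 mm, about 110 g), rad. 0 = level, positive = open, front edge rising; range -0.13 to 0.9. Friction of 0.16 N m holds it where it is left. Starts open; meets the foam between -0.085 and 0.085. From there its front must sink 1.8 mm more (8 N at the foam, 11 N of straight push at the knob) before the tongue passes under the lip.
- lid_front (a point): Middle of the lid's front edge, on its upper face, 137 mm from the hinge axis; moves with the lid (its x axis points along the lid to the hinge, z out of the upper face). The lid's underside passes through the hinge axis.
- knob (a joint): Angle of the wing knob, rad; grows clockwise seen from above. 0 to 0.4 = open (wing about along the lid's front edge); 1.5 = end stop, fully home: wing square to the front edge, tongue under the lip. Friction 0.05 N m. With the lid not low enough the tongue's side meets the lip's edge and blocks at 0.4 to 0.8; over 20 N there (about 0.5 N m on the knob) harms it.
- knob_grip (a point): Grip point on the knob's axis, 23 mm above the lid's upper face, 90 mm in front of the hinge, mid-width. Turns and leans with knob and lid; gripping it out of square levers the lid. Wing: 10 mm thick (point's y), 44 mm long (x), 6 to 34 mm above the lid; under it a flange of radius 14, height 3 mm. Below the lid a tongue (34 long, 12 wide, 4 mm thick, its top 11.2 mm under the lid's underside) points to the point's -x.
- jar_a: Small glass jar with a purple screw lid, 52 mm across, 85 mm high; bystander, to be left alone; origin: centre of its underside
- jar_b: Small glass jar with a purple screw lid, 52 mm across, 85 mm high; bystander, to be left alone; origin: centre of its underside
- jar_c: Small glass jar with a purple screw lid, 52 mm across, 85 mm high; bystander, to be left alone; origin: centre of its underside
- sugar: White ceramic sugar bowl, 90 mm across, 92 mm high; bystander, to be left alone; origin: centre of its underside
- spoon: Bamboo feeding spoon lying flat, 160 mm long along its x; bystander, to be left alone
- strainer: Steel tea strainer, 70 mm bowl 26 mm high with a handle to its -x, 120 mm; bystander, to be left alone; origin: centre of its underside
- teaglass: Empty tea glass, 64 mm across, 80 mm high; bystander, to be left alone; origin: centre of its underside
Mind the look-alikes: they are no part of the job. Of the things that look like the caddy, the smallest one is meant.

How it is judged:
By the outcome, as a careful person would: the job done as asked, in the order asked, and still so for the second after the job is handed in, with the robot touching nothing.
It also fails if it takes over 51 s, if anything falls off the work surface, if the arm or the gripper's body presses on something with over 40 N, if the wrist force passes 120 N, or if a joint passes its speed limit or range.

### The arm

A 7-joint arm with a two-finger parallel gripper is mounted at the origin on the work surface. World frame = base frame: x ahead of the robot, y to its left, z up, the work surface at z = 0. Lengths are in m, angles in rad, forces in N, time in s.
With the tool pointing down it reaches from about 0.35 to 0.9 m from the base axis. Payload 7.2 kg.
Tool frame: the origin (TCP) lies midway between the tips of the shut fingers; the grasp point (between the pads) lies arm.tcp_to_grasp behind it (arm.tcp_to_grasp is the distance from the TCP to the grasp point, in m); y points along the fingers, x is the direction in which the jaws open and shut, and the axes are right-handed (so a half turn about y gives the same grasp; the last joint's range is limited). The gripper opens to 85 mm and grips with 20 to 120 N. Pads are 22 mm wide; open, the fingers measure 114 mm over their backs; the gripper's body (76 mm by 85 mm) begins 54 mm behind the grasp point. The pads swing forward as they close: fully open they stand 13 mm farther back than shut.
Start: joints at [1.111, 0.411, -0.013, 1.596, 0.006, 1.134, -0.082], TCP at [0.239, -0.578, 0.231] pointing down, gripper open.
Joint ranges: [-2.95, 2.95], [-0.29, 1.99], [-1.47, 1.44], [0.14, 2.54], [-1.03, 4.17], [0.13, 1.85], [-2.86, 2.86]. Speed limits (rad/s): [2.39, 2.39, 3.01, 3.01, 3.14, 3.14, 3.14].

### API

Orientations are given as a rotation vector (axis times angle).
In Python, from bench import arm gives the robot as it stands. The module is installed in compiled form; this text tells all that it offers.
- The arm moves only by the shell command python3 -m jog 'ROWS' [FORCE]. ROWS is JSON, a list of rows, each an object with "translation": the shift along the tool's x, y, z in m, a list of three; "angular": the turn, a rotation vector about the tool's x, y, z in degrees, a list of three; "hand": the finger opening in m, from 0 to 0.0854. In form: [{"translation": [x, y, z], "angular": [rx, ry, rz], "hand": hand}, ...]. A call has exactly 5 rows; each row is the pose to reach, as a shift and turn from the pose commanded when the call began, along the tool's axes at that moment; what a row does not reach only later rows make up. A row lasts 1/10 s, in which the tool goes at most 50 mm and 8.59 degrees, less where a joint would pass 70% of its speed; a pose out of reach is approached as far as the arm can. A call with a gripper value outside its range is refused whole. The fingers move at their own pace and stop on an object; FORCE is the grip in N (left out, the last holds). Time passes only in rows, so rows that repeat a pose let the fingers close, or fill a call up. It gives the time, the measured TCP pose, the force and the opening at its end, in the units of the state.
- arm.observe(): the state, without advancing time (a new reading comes with each control period).
- arm.camera(name): name is "side" or "top"; returns the picture (420x560x3 uint8, red, green, blue); there is no depth.
- arm.camera_model(name): a dict with "intrinsics" (3x3 intrinsics, pixels), "dist_coeffs" ([k1, k2, p1, p2, k3] as OpenCV has them; the pictures are not rectified), "xyz" and "orientation" of the camera in the world. Camera axes: x right, y up, looking along -z (the intrinsics and any distortion apply to the point x, -y, -z); pixel columns grow to the right and rows downward; lengths in m; the calibration is good to about 2 mm. A picture is of the moment at which its call begins. camera_model takes no time and is no camera call.
- arm.job_done(): hands the job in, once; it reports no verdict.
The state is a dict: "t": time; "qpos": joint angles; "dq": joint speeds; "joint_efforts": joint torques, N m; "ee_pos": TCP position; "tcp_rot": TCP orientation; "force": force on the tool from outside, world axes, zero at the start; "wrist_torque": the same for the moment, N m; "width": opening from 0.0 (shut) to 1.0 (fully open).
Only numpy, scipy, OpenCV 4.12 (cv2) and the standard library are available. Lean on these libraries where they do the work, as an engineer would, in place of code of your own. Each camera call takes 0.05 s, during which the arm holds its last target. There are 200 camera calls.

## Working session

There is one attempt and no reset: what is moved stays moved. The work goes in short steps, Python scripts to look and compute and a shell command to move; the robot and the scene stay as the last step left them, time stands still between calls to the robot, and variables do not carry over. Pictures are saved under pics/ and viewed, about 8 in all and at most 12, crops included, and the job is handed in when it is done.

```bash
mkdir -p pics; cat > h.py <<'E'
import numpy as np, cv2
from scipy.spatial.transform import Rotation as R
from bench import arm
def cam(n):
    m=arm.camera_model(n); K=np.array(m["intrinsics"]);d=np.array(m["dist_coeffs"]);t=np.array(m["xyz"]);o=np.array(m["orientation"])
    Rm=R.from_rotvec(o).as_matrix() if o.size==3 else o.reshape(3,3)
    return K,d,t,Rm
def ray(n,px):
    K,d,t,Rm=cam(n); u=cv2.undistortPoints(np.array([[px]],float),K,d)[0,0]
    v=Rm@np.array([u[0],-u[1],-1]); return t,v/np.linalg.norm(v)
def onz(n,px,z):
    t,v=ray(n,px); return t+v*(z-t[2])/v[2]
def proj(n,P):
    K,d,t,Rm=cam(n); p=(np.atleast_2d(P)-t)@Rm; p=p*[1,-1,-1]
    return cv2.projectPoints(p,np.zeros(3),np.zeros(3),K,d)[0][:,0]
def tri(a,pa,b,pb):
    t1,v1=ray(a,pa);t2,v2=ray(b,pb)
    s=np.linalg.lstsq(np.c_[v1,-v2],t2-t1,rcond=None)[0]
    A=t1+s[0]*v1;B=t2+s[1]*v2; return (A+B)/2,np.linalg.norm(A-B)
E
python3 - <<'E'
from h import *
for n in("top","side"):
    i=arm.camera(n); np.save(n,i); cv2.imwrite(f"pics/{n}0.png",i[...,::-1]); print(arm.camera_model(n))
print(arm.observe(),arm.tcp_to_grasp)
E
```

```text
{'intrinsics': array([[514.35178477,   0.        , 278.81759612],
       [  0.        , 514.35178477, 204.07410073],
       [  0.        ,   0.        ,   1.        ]]), 'dist_coeffs': array([-0.0612903,  0.       ,  0.       ,  0.       ,  0.       ]), 'xyz': array([0.41135671, 0.03419185, 1.36124525]), 'orientation': array([ 0.0657008 , -0.05984506, -1.56873909])}
{'intrinsics': array([[438.79808224,   0.        , 272.096688  ],
       [  0.        , 438.79808224, 214.7919318 ],
       [  0.        ,   0.        ,   1.        ]]), 'dist_coeffs': array([-0.12098414,  0.        ,  0.        ,  0.        ,  0.        ]), 'xyz': array([ 1.00313321, -0.37283533,  1.08994137]), 'orientation': array([0.53304472, 0.25879255, 0.82447695])}
{'t': 0.1, 'qpos': array([ 1.11079483,  0.41181336, -0.01269753,  1.59695935,  0.00560848,
        1.13430769, -0.08219231]), 'dq': array([-0.001052  , -0.00092469, -0.0008001 , -0.00237645,  0.00015499,
        0.00109423,  0.00174687]), 'joint_efforts': array([ 3.43460815e-03, -6.01824403e+01,  6.84669502e-01, -3.00085723e+01,
        1.40150014e-02,  6.43480322e-03,  3.65809697e-06]), 'ee_pos': array([ 0.23844216, -0.57724429,  0.23054174]), 'tcp_rot': array([-1.3687407 ,  0.91686445, -0.91477608]), 'force': array([-0.66046844,  1.06782692,  0.12987368]), 'wrist_torque': array([0.01750059, 0.02797313, 0.00944446]), 'width': 0.9983851307644045} 0.0187
```

View pics/top0.png

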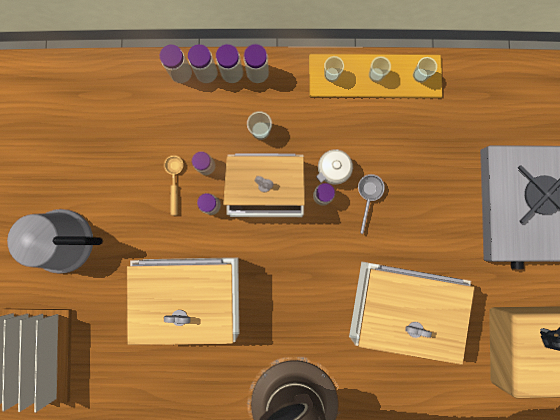

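View pics/side0.png

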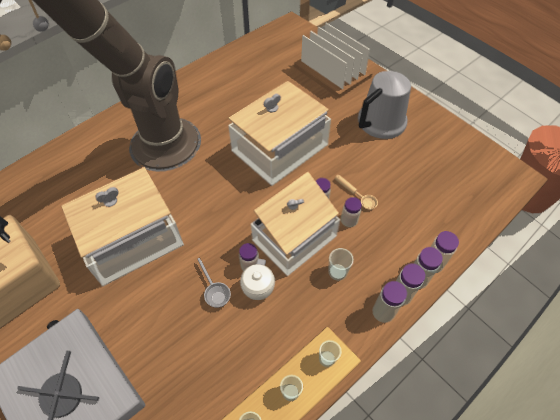

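Candidates for the caddy in the top view: (265,185), (182,300) and (415,315). The first looks smallest, with its 190 mm width spanning about 78 px. I'll check it in one close crop.

```bash
python3 - <<'E'
from h import *
a=np.load("top.npy")[140:225,210:320][...,::-1]; b=np.load("side.npy")[165:280,235:355][...,::-1]
r=lambda i:cv2.resize(i,(400,int(i.shape[0]*400/i.shape[1])),interpolation=cv2.INTER_CUBIC)
a=r(a);b=r(b);H=max(len(a),len(b));o=np.zeros((H,800,3),np.uint8);o[:len(a),:400]=a;o[:len(b),400:]=b
cv2.imwrite("pics/crop.png",o)
for p in [(225,154),(303,154),(225,205),(303,205)]: print(onz("top",p,0.11))
E
```

```text
[0.63522664 0.17167753 0.11      ]
[ 0.63528111 -0.02042923  0.11      ]
[0.50919435 0.17038319 0.11      ]
[ 0.50938663 -0.0200845   0.11      ]
```

View pics/crop.png

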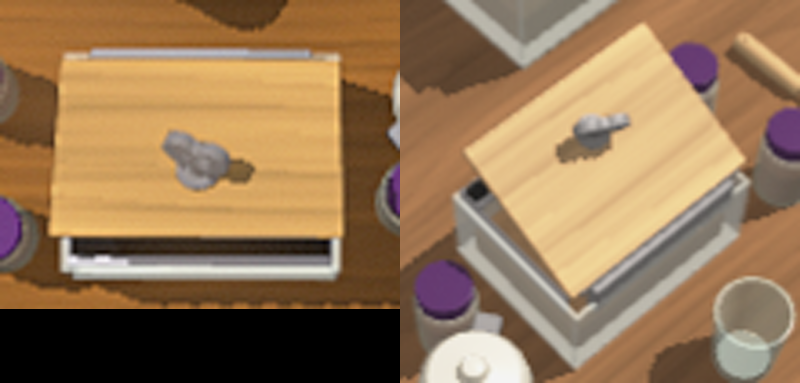

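```bash
python3 - <<'E'
from h import *
T=lambda u,v:(210+u/3.636-.35,140+v/3.636-.35); S=lambda u,v:(235+(u-400)/3.333-.35,165+v/3.333-.35)
P={}
for k,a,b in [("BL",T(62,56),S(742,158)),("BR",T(340,58),S(578,295)),("FL",T(50,234),S(643,25)),("FR",T(344,236),S(467,153)),("knobbase",T(202,172),S(592,133)),("wingtip",T(172,140),S(627,121))]:
    p,e=tri("top",a,"side",b); P[k]=p; print(k,p.round(4),round(e,4))
b=(P["BL"]+P["BR"])/2;f=(P["FL"]+P["FR"])/2; d=f-b
print("len",np.linalg.norm(d),"ang",np.arctan2(d[2],-d[0]),"yawfront",np.arctan2(*(P["BL"]-P["BR"])[[0,1]])*-1,np.arctan2(d[1],d[0]), b,f)
# caddy body top rim front corners z=.09
for p in [T(62,277),T(340,277),T(62,235),T(340,235)]: print(onz("top",p,0.09))
# rim side view: left corner=front right, bottom corner=back right, right corner
for p in [S(458,192),S(576,328),S(748,180)]: print("s",onz("side",p,.09))
a=np.load("top.npy")
E
```

```text
BL [0.6295 0.1649 0.1215] 0.0034
BR [ 0.631  -0.0181  0.1209] 0.0055
FL [0.5067 0.1674 0.1722] 0.0002
FR [ 0.5067 -0.0184  0.1735] 0.0045
knobbase [0.549  0.072  0.1583] 0.0028
wingtip [0.5674 0.0906 0.1765] 0.0027
len 0.1339003252495159 ang 0.39602000592291736 yawfront 0.008493672200064233 3.1324077379957673 [0.63024717 0.07336567 0.12119786] [0.50671468 0.07450034 0.17284798]
[0.48384264 0.16808116 0.09      ]
[ 0.48406171 -0.02128214  0.09      ]
[0.51255131 0.16834662 0.09      ]
[ 0.51274087 -0.02135157  0.09      ]
s [ 0.48704492 -0.01380391  0.09      ]
s [ 0.64076067 -0.02469691  0.09      ]
s [0.63454684 0.16911195 0.09      ]
```

The crop shows the smallest caddy at top (265,185) and side (296,222). Its lid is open, with the hinge at the back (+x) and the front facing the robot. Lid angle is about 0.43 rad. Next I'll work out the tool axes and the move.

```bash
cat >> h.py <<'E'
def st(goal=None,yaw=None):
    "tool state; goal: world TCP target -> shift in tool axes; yaw: world heading wanted for tool x, pointing down -> angular"
    o=arm.observe(); M=R.from_rotvec(o["tcp_rot"]).as_matrix()
    print("t%.2f"%o["t"],"p",o["ee_pos"].round(4),"F",o["force"].round(2),"M",o["wrist_torque"].round(2),"w%.3f"%o["width"],"q",o["qpos"].round(2),"heads",np.degrees(np.arctan2(M[1],M[0])).round(2)[:2],"zax",M[:,2].round(4))
    if goal is not None: print("shift mm",(M.T@(np.array(goal)-o["ee_pos"])*1000).round(1))
    if yaw is not None:
        c,s=np.cos(np.radians(yaw)),np.sin(np.radians(yaw)); W=np.array([[c,s,0],[s,-c,0],[0,0,-1]])
        print("ang deg",np.degrees(R.from_matrix(M.T@W).as_rotvec()).round(1))
E
python3 - <<'E'
from h import *
M=R.from_rotvec(arm.observe()["tcp_rot"]).as_matrix();print(M.round(3))
for y in(0,90,180,-90): st([.505,.0735,.23],y)
# other tall things near: jar lids
E
```

```text
[[ 0.382 -0.001  0.924]
 [-0.924  0.001  0.382]
 [-0.001 -1.    -0.   ]]
t0.10 p [ 0.2384 -0.5772  0.2305] F [-0.66  1.07  0.13] M [0.02 0.03 0.01] w0.998 q [ 1.11  0.41 -0.01  1.6   0.01  1.13 -0.08] heads [-67.55 117.03] zax [ 9.242e-01  3.819e-01 -1.000e-04]
shift mm [-499.6    1.2  494.9]
ang deg [-78.5 -52.4 -52.5]
t0.10 p [ 0.2384 -0.5772  0.2305] F [-0.66  1.07  0.13] M [0.02 0.03 0.01] w0.998 q [ 1.11  0.41 -0.01  1.6   0.01  1.13 -0.08] heads [-67.55 117.03] zax [ 9.242e-01  3.819e-01 -1.000e-04]
shift mm [-499.6    1.2  494.9]
ang deg [ -22.9 -115.  -115. ]
t0.10 p [ 0.2384 -0.5772  0.2305] F [-0.66  1.07  0.13] M [0.02 0.03 0.01] w0.998 q [ 1.11  0.41 -0.01  1.6   0.01  1.13 -0.08] heads [-67.55 117.03] zax [ 9.242e-01  3.819e-01 -1.000e-04]
shift mm [-499.6    1.2  494.9]
ang deg [-57.1  85.5  85.4]
t0.10 p [ 0.2384 -0.5772  0.2305] F [-0.66  1.07  0.13] M [0.02 0.03 0.01] w0.998 q [ 1.11  0.41 -0.01  1.6   0.01  1.13 -0.08] heads [-67.55 117.03] zax [ 9.242e-01  3.819e-01 -1.000e-04]
shift mm [-499.6    1.2  494.9]
ang deg [-88.7  17.7  17.5]
```

```bash
sed -i 's/W=np.array.*/W=np.array([[c,0,-s],[s,0,c],[0,-1,0]])/' h.py
python3 -m jog '[{"translation":[0,-0.05,0],"angular":[0,0,0],"hand":0},{"translation":[0,-0.1,0],"angular":[0,0,0],"hand":0},{"translation":[0,-0.13,0],"angular":[0,0,0],"hand":0},{"translation":[-0.03,-0.13,0.033],"angular":[0,0,0],"hand":0},{"translation":[-0.06,-0.13,0.066],"angular":[0,0,0],"hand":0}]' 30
python3 -m jog '[{"translation":[-0.033,0,0.036],"angular":[0,0,0],"hand":0},{"translation":[-0.066,0,0.072],"angular":[0,0,0],"hand":0},{"translation":[-0.1,0,0.11],"angular":[0,0,0],"hand":0},{"translation":[-0.133,0,0.146],"angular":[0,0,0],"hand":0},{"translation":[-0.166,0,0.182],"angular":[0,0,0],"hand":0}]'
python3 - <<'E'
from h import *
st([.52,.0185,.36],-67.5)
E
```

```text
t: 0.6
ee_pos: [0.2766, -0.4968, 0.3617]
tcp_rot: [-1.369, 0.917, -0.919]
force: [1.9, -0.0, -1.0]
width: 0.147
t: 1.1
ee_pos: [0.3819, -0.2719, 0.3612]
tcp_rot: [-1.37, 0.916, -0.916]
force: [1.1, -0.8, 0.5]
width: 0.002
t1.10 p [ 0.3819 -0.2719  0.3612] F [ 1.1  -0.83  0.46] M [-0.01 -0.06 -0.03] w0.002 q [ 0.74  0.06 -0.23  1.74  0.01  1.34 -0.68] heads [ -67.54 -134.6 ] zax [ 9.242e-01  3.820e-01 -2.000e-04]
shift mm [-215.7    1.1  238.6]
ang deg [ 0. -0.  0.]
```

```bash

python3 -m jog '[{"translation":[-0.033,0,0.036],"angular":[0,0,0],"hand":0},{"translation":[-0.066,0,0.072],"angular":[0,0,0],"hand":0},{"translation":[-0.1,0,0.11],"angular":[0,0,0],"hand":0},{"translation":[-0.133,0,0.146],"angular":[0,0,0],"hand":0},{"translation":[-0.166,0,0.182],"angular":[0,0,0],"hand":0}]'
python3 -m jog '[{"translation":[-0.025,0.02,0.028],"angular":[0,-8,0],"hand":0},{"translation":[-0.05,0.05,0.057],"angular":[0,-16,0],"hand":0},{"translation":[-0.05,0.1,0.057],"angular":[0,-24,0],"hand":0},{"translation":[-0.05,0.14,0.057],"angular":[0,-32,0],"hand":0},{"translation":[-0.05,0.16,0.057],"angular":[0,-40,0],"hand":0}]'
python3 - <<'E'
from h import *
st([.52,.0185,.2],-27)
E
```

```text
t: 1.6
ee_pos: [0.4866, -0.0492, 0.3613]
tcp_rot: [-1.37, 0.916, -0.916]
force: [0.9, -0.5, 0.5]
width: 0.003
t: 2.1
ee_pos: [0.5178, 0.0169, 0.1974]
tcp_rot: [-1.54, 0.376, -0.368]
force: [0.2, 0.8, 0.3]
width: 0.001
t2.10 p [0.5178 0.0169 0.1974] F [0.24 0.75 0.33] M [-0.02  0.03 -0.02] w0.001 q [ 0.36  0.33 -0.6   1.86  0.21  1.02 -0.8 ] heads [-27.15 178.97] zax [ 0.4564  0.8898 -0.0024]
shift mm [ 1.2 -2.6  2.4]
ang deg [ 0.1 -0.2 -0.3]
```

```bash

python3 -m jog '[{"translation":[0,0.015,0],"angular":[0,0,0],"hand":0},{"translation":[0,0.03,0],"angular":[0,0,0],"hand":0},{"translation":[0,0.043,0],"angular":[0,0,0],"hand":0},{"translation":[0,0.053,0],"angular":[0,0,0],"hand":0},{"translation":[0,0.06,0],"angular":[0,0,0],"hand":0}]'
python3 -m jog '[{"translation":[0,0.002,0],"angular":[0,0,0],"hand":0},{"translation":[0,0.004,0],"angular":[0,0,0],"hand":0},{"translation":[0,0.006,0],"angular":[0,0,0],"hand":0},{"translation":[0,0.008,0],"angular":[0,0,0],"hand":0},{"translation":[0,0.008,0],"angular":[0,0,0],"hand":0}]'
python3 - <<'E'
from h import *
st()
E
```

```text
t: 2.6
ee_pos: [0.5197, 0.0168, 0.1405]
tcp_rot: [-1.538, 0.378, -0.377]
force: [-0.5, -0.3, 0.1]
width: 0.002
t: 3.1
ee_pos: [0.52, 0.0168, 0.1333]
tcp_rot: [-1.538, 0.377, -0.377]
force: [0.4, 1.2, 0.7]
width: 0.004
t3.10 p [0.52   0.0168 0.1333] F [0.42 1.17 0.68] M [-0.01  0.04 -0.04] w0.004 q [ 0.33  0.41 -0.57  1.93  0.28  0.89 -0.86] heads [-27.55 -16.83] zax [4.626e-01 8.866e-01 1.000e-04]
```

```bash

python3 -m jog '[{"translation":[0,0.001,0],"angular":[0,0,0],"hand":0},{"translation":[0,0.002,0],"angular":[0,0,0],"hand":0},{"translation":[0,0.003,0],"angular":[0,0,0],"hand":0},{"translation":[0,0.004,0],"angular":[0,0,0],"hand":0},{"translation":[0,0.005,0],"angular":[0,0,0],"hand":0}]'
python3 -m jog '[{"translation":[0,0.0005,0],"angular":[0,0,0],"hand":0},{"translation":[0,0.001,0],"angular":[0,0,0],"hand":0},{"translation":[0,0.0015,0],"angular":[0,0,0],"hand":0},{"translation":[0,0.0015,0],"angular":[0,0,0],"hand":0},{"translation":[0,0.0015,0],"angular":[0,0,0],"hand":0}]'
python3 - <<'E'
from h import *
a,b=arm.camera("top"),arm.camera("side")
cv2.imwrite("pics/c1.png",np.hstack([cv2.resize(x,(400,400),interpolation=2) for x in (a[130:240,210:320],b[150:270,240:360])])[...,::-1])
st()
E
```

```text
t: 3.6
ee_pos: [0.52, 0.0168, 0.1282]
tcp_rot: [-1.538, 0.377, -0.377]
force: [-0.3, -0.1, 0.4]
width: -0.001
t: 4.1
ee_pos: [0.52, 0.0168, 0.1268]
tcp_rot: [-1.538, 0.377, -0.377]
force: [0.6, -0.6, -0.0]
width: -0.002
t4.20 p [0.52   0.0168 0.1268] F [-0.08  0.57  1.04] M [ 0.01 -0.01  0.06] w-0.001 q [ 0.32  0.42 -0.56  1.93  0.29  0.87 -0.87] heads [-27.55 -20.29] zax [0.4626 0.8866 0.    ]
```

View pics/c1.png

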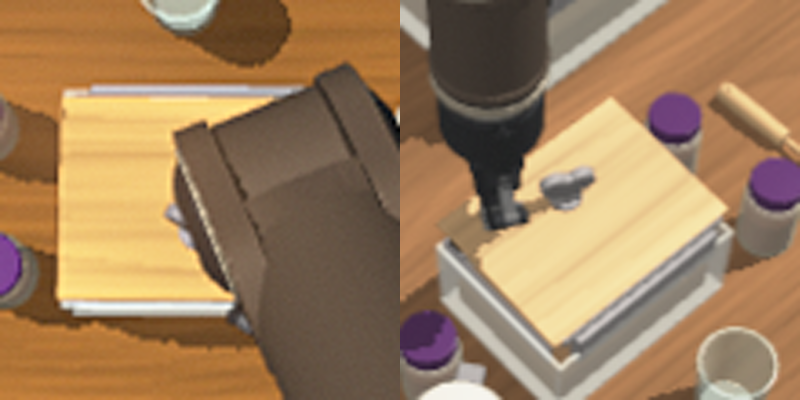

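```bash

python3 -m jog '[{"translation":[0,0.0004,0],"angular":[0,0,0],"hand":0},{"translation":[0,0.0008,0],"angular":[0,0,0],"hand":0},{"translation":[0,0.001,0],"angular":[0,0,0],"hand":0},{"translation":[0,0.001,0],"angular":[0,0,0],"hand":0},{"translation":[0,0.001,0],"angular":[0,0,0],"hand":0}]'
python3 -m jog '[{"translation":[0,0.0004,0],"angular":[0,0,0],"hand":0},{"translation":[0,0.0008,0],"angular":[0,0,0],"hand":0},{"translation":[0,0.001,0],"angular":[0,0,0],"hand":0},{"translation":[0,0.001,0],"angular":[0,0,0],"hand":0},{"translation":[0,0.001,0],"angular":[0,0,0],"hand":0}]'
```

```text
t: 4.7
ee_pos: [0.52, 0.0168, 0.1258]
tcp_rot: [-1.538, 0.377, -0.377]
force: [0.1, -0.5, 0.2]
width: -0.001
t: 5.2
ee_pos: [0.52, 0.0168, 0.1248]
tcp_rot: [-1.538, 0.377, -0.377]
force: [-0.0, 0.3, -0.5]
width: -0.0
```

```bash

python3 -m jog '[{"translation":[0,0.0005,0],"angular":[0,0,0],"hand":0},{"translation":[0,0.001,0],"angular":[0,0,0],"hand":0},{"translation":[0,0.0015,0],"angular":[0,0,0],"hand":0},{"translation":[0,0.0015,0],"angular":[0,0,0],"hand":0},{"translation":[0,0.0015,0],"angular":[0,0,0],"hand":0}]'
```

```text
t: 5.7
ee_pos: [0.5199, 0.0168, 0.1232]
tcp_rot: [-1.538, 0.377, -0.377]
force: [-0.2, -0.2, 0.4]
width: -0.002
```

```bash

python3 -m jog '[{"translation":[0,0.0005,0],"angular":[0,0,0],"hand":0},{"translation":[0,0.001,0],"angular":[0,0,0],"hand":0},{"translation":[0,0.001,0],"angular":[0,0,0],"hand":0},{"translation":[0,0.001,0],"angular":[0,0,0],"hand":0},{"translation":[0,0.001,0],"angular":[0,0,0],"hand":0}]'
```

```text
t: 6.2
ee_pos: [0.52, 0.0168, 0.1223]
tcp_rot: [-1.538, 0.377, -0.377]
force: [0.5, 0.3, -0.0]
width: 0.001
```

```bash

python3 -m jog '[{"translation":[0,0.0005,0],"angular":[0,0,0],"hand":0},{"translation":[0,0.001,0],"angular":[0,0,0],"hand":0},{"translation":[0,0.0015,0],"angular":[0,0,0],"hand":0},{"translation":[0,0.0015,0],"angular":[0,0,0],"hand":0},{"translation":[0,0.0015,0],"angular":[0,0,0],"hand":0}]'
```

```text
t: 6.7
ee_pos: [0.52, 0.0168, 0.1208]
tcp_rot: [-1.538, 0.377, -0.377]
force: [0.2, 0.5, -0.3]
width: -0.001
```

```bash

python3 -m jog '[{"translation":[0,0.0005,0],"angular":[0,0,0],"hand":0},{"translation":[0,0.001,0],"angular":[0,0,0],"hand":0},{"translation":[0,0.001,0],"angular":[0,0,0],"hand":0},{"translation":[0,0.001,0],"angular":[0,0,0],"hand":0},{"translation":[0,0.001,0],"angular":[0,0,0],"hand":0}]'
```

```text
t: 7.2
ee_pos: [0.52, 0.0168, 0.1198]
tcp_rot: [-1.538, 0.377, -0.377]
force: [-0.4, 0.5, -0.3]
width: -0.0
```

```bash

python3 -m jog '[{"translation":[0,0.0005,0],"angular":[0,0,0],"hand":0},{"translation":[0,0.001,0],"angular":[0,0,0],"hand":0},{"translation":[0,0.0015,0],"angular":[0,0,0],"hand":0},{"translation":[0,0.0015,0],"angular":[0,0,0],"hand":0},{"translation":[0,0.0015,0],"angular":[0,0,0],"hand":0}]'
```

```text
t: 7.7
ee_pos: [0.52, 0.0168, 0.1182]
tcp_rot: [-1.538, 0.377, -0.377]
force: [0.8, -0.9, 0.5]
width: -0.004
```

```bash

python3 -m jog '[{"translation":[0,0.0005,0],"angular":[0,0,0],"hand":0},{"translation":[0,0.001,0],"angular":[0,0,0],"hand":0},{"translation":[0,0.001,0],"angular":[0,0,0],"hand":0},{"translation":[0,0.001,0],"angular":[0,0,0],"hand":0},{"translation":[0,0.001,0],"angular":[0,0,0],"hand":0}]'
```

```text
t: 8.2
ee_pos: [0.5199, 0.0168, 0.1173]
tcp_rot: [-1.538, 0.377, -0.377]
force: [0.4, 0.1, 0.3]
width: 0.001
```

```bash

python3 -m jog '[{"translation":[0,0.0005,0],"angular":[0,0,0],"hand":0},{"translation":[0,0.001,0],"angular":[0,0,0],"hand":0},{"translation":[0,0.0015,0],"angular":[0,0,0],"hand":0},{"translation":[0,0.0015,0],"angular":[0,0,0],"hand":0},{"translation":[0,0.0015,0],"angular":[0,0,0],"hand":0}]'
```

```text
t: 8.7
ee_pos: [0.52, 0.0168, 0.1158]
tcp_rot: [-1.538, 0.377, -0.377]
force: [0.6, 0.2, -0.8]
width: 0.003
```

```bash

python3 -m jog '[{"translation":[0,0.0005,0],"angular":[0,0,0],"hand":0},{"translation":[0,0.001,0],"angular":[0,0,0],"hand":0},{"translation":[0,0.001,0],"angular":[0,0,0],"hand":0},{"translation":[0,0.001,0],"angular":[0,0,0],"hand":0},{"translation":[0,0.001,0],"angular":[0,0,0],"hand":0}]'
```

```text
t: 9.2
ee_pos: [0.52, 0.0168, 0.1148]
tcp_rot: [-1.538, 0.377, -0.377]
force: [0.2, -0.4, -0.7]
width: -0.002
```

```bash

python3 -m jog '[{"translation":[0,0.0005,0],"angular":[0,0,0],"hand":0},{"translation":[0,0.001,0],"angular":[0,0,0],"hand":0},{"translation":[0,0.0015,0],"angular":[0,0,0],"hand":0},{"translation":[0,0.0015,0],"angular":[0,0,0],"hand":0},{"translation":[0,0.0015,0],"angular":[0,0,0],"hand":0}]'
```

```text
t: 9.7
ee_pos: [0.5199, 0.0168, 0.1132]
tcp_rot: [-1.538, 0.377, -0.377]
force: [0.8, 0.4, 0.5]
width: 0.0
```

```bash

python3 -m jog '[{"translation":[0,0.0005,0],"angular":[0,0,0],"hand":0},{"translation":[0,0.001,0],"angular":[0,0,0],"hand":0},{"translation":[0,0.001,0],"angular":[0,0,0],"hand":0},{"translation":[0,0.001,0],"angular":[0,0,0],"hand":0},{"translation":[0,0.001,0],"angular":[0,0,0],"hand":0}]'; python3 - <<'E'
from h import *
a,b=arm.camera("top"),arm.camera("side")
cv2.imwrite("pics/c2.png",np.hstack([cv2.resize(x,(400,400),interpolation=2) for x in (a[130:240,210:320],b[150:270,240:360])])[...,::-1])
st()
E
```

```text
t: 10.2
ee_pos: [0.52, 0.0168, 0.1123]
tcp_rot: [-1.538, 0.377, -0.377]
force: [-0.6, 0.1, 2.3]
width: -0.0
t10.30 p [0.52   0.0168 0.1123] F [-0.88 -0.81  2.67] M [-0.05  0.15  0.07] w0.001 q [ 0.31  0.44 -0.56  1.94  0.3   0.84 -0.88] heads [-27.55  -9.3 ] zax [0.4626 0.8866 0.    ]
```

View pics/c2.png

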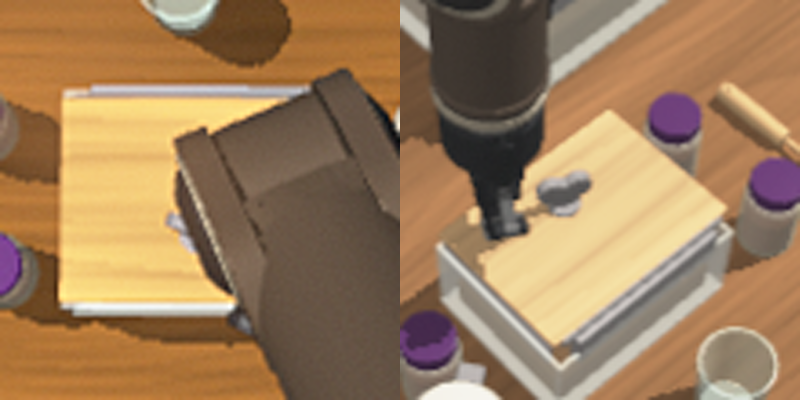

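Contact with the foam is clear: Fz is about 2.5 N at z=0.1123, and the lid sits near -0.035 rad. I'll lift clear and measure the knob.

```bash

python3 -m jog '[{"translation":[0,-0.03,0],"angular":[0,0,0],"hand":0},{"translation":[0,-0.07,0],"angular":[0,0,0],"hand":0},{"translation":[0,-0.11,0],"angular":[0,0,0],"hand":0.03},{"translation":[0.01,-0.11,-0.045],"angular":[0,0,0],"hand":0.05},{"translation":[0.02,-0.11,-0.09],"angular":[0,0,0],"hand":0.05}]'
python3 -m jog '[{"translation":[0.01,0,-0.045],"angular":[0,0,0],"hand":0.05},{"translation":[0.02,0,-0.09],"angular":[0,0,0],"hand":0.05},{"translation":[0.02,0,-0.1],"angular":[0,0,0],"hand":0.05},{"translation":[0.02,0,-0.1],"angular":[0,0,0],"hand":0.05},{"translation":[0.02,0,-0.1],"angular":[0,0,0],"hand":0.05}]'
python3 - <<'E'
from h import *
a,b=arm.camera("top"),arm.camera("side"); np.save("top1",a);np.save("side1",b)
cv2.imwrite("pics/c3.png",np.hstack([cv2.resize(x,(400,400),interpolation=2) for x in (a[145:225,225:305],b[165:245,255:335])])[...,::-1])
st()
E
```

```text
t: 10.8
ee_pos: [0.4968, -0.0721, 0.2237]
tcp_rot: [-1.538, 0.372, -0.377]
force: [1.4, -1.1, -1.0]
width: 0.504
t: 11.3
ee_pos: [0.4679, -0.1689, 0.2223]
tcp_rot: [-1.537, 0.376, -0.376]
force: [-0.2, -0.6, -0.1]
width: 0.585
t11.40 p [ 0.4683 -0.1682  0.2224] F [-0.01  0.19  0.49] M [-0.   -0.03 -0.  ] w0.580 q [ 0.69  0.25 -0.52  1.88  0.14  1.05 -0.37] heads [-27.39  51.8 ] zax [4.601e-01 8.879e-01 8.000e-04]
```

View pics/c3.png

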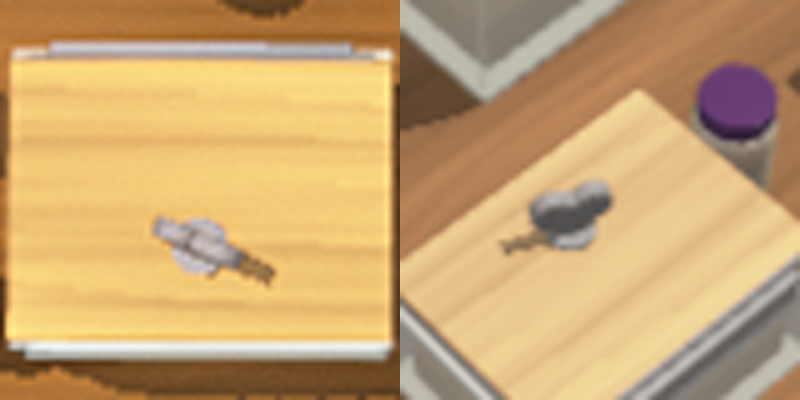

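```bash
python3 - <<'E'
from h import *
C=lambda u,v:(225+u/5-.4,145+v/5-.4)
for p,z in [((8,342),.111),((391,342),.111),((12,57),.115),((391,57),.115),((198,246),.116)]: print(p,onz("top",C(*p),z).round(4))
a=np.load("top1.npy"); c=a[145:225,225:305]
hsv=cv2.cvtColor(c,cv2.COLOR_RGB2HSV); m=((hsv[...,1]<75)&(hsv[...,2]>90)).astype(np.uint8); m[:20]=0;m[62:]=0
n,l,s,ce=cv2.connectedComponentsWithStats(m); k=1+np.argmax(s[1:,4]); print(s[k],ce[k])
for r in range(40,56): print(''.join('#' if l[r,x]==k else '.' for x in range(26,58)), r)
ys,xs=np.where(l==k); 
print("centroid px",ce[k]+[225,145], onz("top",ce[k]+[225,145],.13))
w,v=np.linalg.eigh(np.cov(xs,ys)); print("axis",v[:,1])
# expected grip point projections for checks
print(proj("top",[[.533,.0735,.116],[.532,.0735,.147]]))
E
```

```text
(8, 342) [0.4896 0.1672 0.111 ]
(391, 342) [ 0.4898 -0.0195  0.111 ]
(12, 57) [0.6294 0.1662 0.115 ]
(391, 57) [ 0.6294 -0.0197  0.115 ]
(198, 246) [0.5362 0.0745 0.116 ]
[ 31  44  18  11 126] [39.22222222 48.6984127 ]
................................ 40
................................ 41
................................ 42
................................ 43
.....####...#####............... 44
.....#############.............. 45
.....##############............. 46
......#############............. 47
........###########............. 48
.........############........... 49
........##############.......... 50
.........##############......... 51
.........#############.......... 52
..........########.............. 53
............#####............... 54
................................ 55
centroid px [264.22222222 193.6984127 ] [0.53499873 0.07399486 0.13      ]
axis [-0.91747727 -0.39778821]
[[264.60654963 195.09154204]
 [264.19719248 194.24018181]]
```

```bash
sed -i 's/def st(goal=None,yaw=None)/def st(goal=None,yaw=None,tilt=0)/; s/M.T@W)/M.T@R.from_euler("y",-tilt).as_matrix()@W)/' h.py; python3 - <<'E'
from h import *
st([.536,.0738,.195],-23.5,.044)
E
```

```text
t11.40 p [ 0.4683 -0.1682  0.2224] F [-0.01  0.19  0.49] M [-0.   -0.03 -0.  ] w0.580 q [ 0.69  0.25 -0.52  1.88  0.14  1.05 -0.37] heads [-27.39  51.8 ] zax [4.601e-01 8.879e-01 8.000e-04]
shift mm [-51.2  27.5 246. ]
ang deg [ 1.  -3.9 -2.3]
```

```bash

python3 -m jog '[{"translation":[-0.01,0,0.048],"angular":[0,0,0],"hand":0.04},{"translation":[-0.02,0,0.096],"angular":[0,0,0],"hand":0.04},{"translation":[-0.03,0,0.144],"angular":[0,0,0],"hand":0.04},{"translation":[-0.04,0.01,0.192],"angular":[1,-3.9,-2.3],"hand":0.04},{"translation":[-0.0512,0.02,0.24],"angular":[1,-3.9,-2.3],"hand":0.04}]'
python3 -m jog '[{"translation":[0,0,0.006],"angular":[0,0,0],"hand":0.04},{"translation":[0,0,0.006],"angular":[0,0,0],"hand":0.04},{"translation":[0,0,0.006],"angular":[0,0,0],"hand":0.04},{"translation":[0,0,0.006],"angular":[0,0,0],"hand":0.04},{"translation":[0,0,0.006],"angular":[0,0,0],"hand":0.04}]'
python3 - <<'E'
from h import *
st([.536,.0738,.1195],-23.5,.044)
E
```

```text
t: 11.9
ee_pos: [0.5329, 0.07, 0.2026]
tcp_rot: [-1.538, 0.284, -0.355]
force: [0.7, -1.2, 0.9]
width: 0.468
t: 12.4
ee_pos: [0.5355, 0.07, 0.2026]
tcp_rot: [-1.539, 0.291, -0.36]
force: [0.2, 0.5, 0.9]
width: 0.464
t12.40 p [0.5355 0.07   0.2026] F [0.16 0.52 0.88] M [ 0.02 -0.01 -0.  ] w0.464 q [ 0.28  0.34 -0.63  1.84  0.25  1.   -0.87] heads [-23.8  -3. ] zax [0.4029 0.9151 0.0156]
shift mm [-4.5 83.1  2.3]
ang deg [ 0.1 -0.3  0.1]
```

```bash

python3 -m jog '[{"translation":[-0.002,0.01,0.001],"angular":[0,0,0],"hand":0.04},{"translation":[-0.0045,0.03,0.0023],"angular":[0,0,0],"hand":0.04},{"translation":[-0.0045,0.05,0.0023],"angular":[0,0,0],"hand":0.04},{"translation":[-0.0045,0.065,0.0023],"angular":[0,0,0],"hand":0.04},{"translation":[-0.0045,0.075,0.0023],"angular":[0,0,0],"hand":0.04}]'
python3 -m jog '[{"translation":[0,0.003,0],"angular":[0,0,0],"hand":0.04},{"translation":[0,0.006,0],"angular":[0,0,0],"hand":0.04},{"translation":[0,0.008,0],"angular":[0,0,0],"hand":0.04},{"translation":[0,0.008,0],"angular":[0,0,0],"hand":0.04},{"translation":[0,0.008,0],"angular":[0,0,0],"hand":0.04}]'
python3 - <<'E'
from h import *
b=arm.camera("side"); a=arm.camera("top")
cv2.imwrite("pics/c4.png",np.hstack([cv2.resize(x,(400,400),interpolation=2) for x in (a[145:225,225:305],b[155:235,255:335])])[...,::-1])
st([.536,.0738,.1195],-23.5,.044)
E
```

```text
t: 12.9
ee_pos: [0.535, 0.0748, 0.1258]
tcp_rot: [-1.539, 0.291, -0.357]
force: [0.1, -0.7, 0.3]
width: 0.467
t: 13.4
ee_pos: [0.5362, 0.0753, 0.1198]
tcp_rot: [-1.539, 0.289, -0.358]
force: [0.4, -0.8, 0.2]
width: 0.469
t13.50 p [0.5361 0.0753 0.1198] F [-0.2   0.31 -0.94] M [ 0.08  0.06 -0.02] w0.464 q [ 0.23  0.44 -0.59  1.92  0.35  0.83 -0.96] heads [-23.67  -2.11] zax [0.4008 0.916  0.0163]
shift mm [ 0.5  0.3 -1.5]
ang deg [ 0.1 -0.1  0.1]
```

View pics/c4.png

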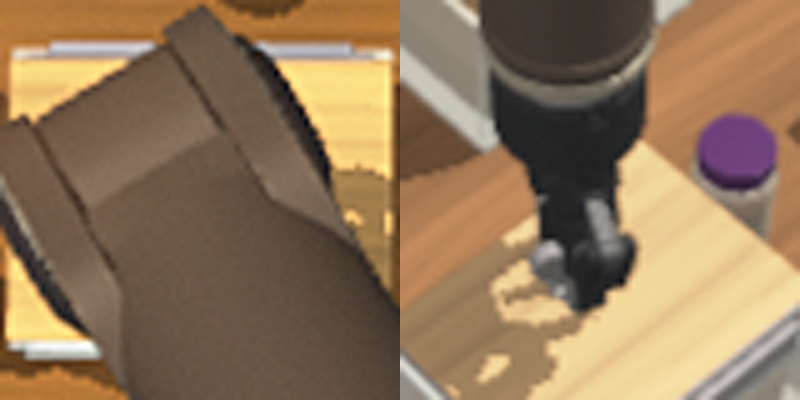

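The fingers straddle the wing, seen at side crop (585,250). I'll grip it now.

```bash

python3 -m jog '[{"translation":[0.0005,0,-0.001],"angular":[0,0,0],"hand":0.03},{"translation":[0.0005,0,-0.001],"angular":[0,0,0],"hand":0.01},{"translation":[0.0005,0,-0.001],"angular":[0,0,0],"hand":0.004},{"translation":[0.0005,0,-0.001],"angular":[0,0,0],"hand":0.004},{"translation":[0.0005,0,-0.001],"angular":[0,0,0],"hand":0.004}]' 50
python3 - <<'E'
from h import *
st([.536,.0738,.1195],-23.5,.044)
E
```

```text
t: 14.0
ee_pos: [0.5352, 0.0744, 0.1194]
tcp_rot: [-1.539, 0.29, -0.356]
force: [-4.8, 1.1, 4.9]
width: 0.108
t14.00 p [0.5352 0.0744 0.1194] F [-4.84  1.15  4.91] M [0.15 1.15 0.1 ] w0.108 q [ 0.23  0.44 -0.59  1.92  0.35  0.83 -0.96] heads [-23.65  -2.47] zax [0.4006 0.9161 0.0154]
shift mm [ 0.9 -0.1 -0.2]
ang deg [ 0.1 -0.1 -0. ]
```

```bash

python3 -m jog '[{"translation":[-0.0005,0,0],"angular":[0,0,0],"hand":0.004},{"translation":[-0.0005,0,0],"angular":[0,0,0],"hand":0.004},{"translation":[-0.0005,0,0],"angular":[0,0,0],"hand":0.004},{"translation":[-0.0005,0,0],"angular":[0,0,0],"hand":0.004},{"translation":[-0.0005,0,0],"angular":[0,0,0],"hand":0.004}]'
python3 - <<'E'
from h import *
st()
E
```

```text
t: 14.5
ee_pos: [0.5352, 0.0743, 0.1194]
tcp_rot: [-1.539, 0.29, -0.357]
force: [-5.3, 0.4, 5.7]
width: 0.109
t14.50 p [0.5352 0.0743 0.1194] F [-5.3   0.42  5.7 ] M [0.03 1.17 0.06] w0.109 q [ 0.23  0.44 -0.59  1.92  0.35  0.83 -0.96] heads [-23.67  -2.42] zax [0.4008 0.916  0.0157]
```

```bash

python3 -m jog '[{"translation":[-0.0005,0,0],"angular":[0,0,0],"hand":0.004},{"translation":[-0.001,0,0],"angular":[0,0,0],"hand":0.004},{"translation":[-0.001,0,0],"angular":[0,0,0],"hand":0.004},{"translation":[-0.001,0,0],"angular":[0,0,0],"hand":0.004},{"translation":[-0.001,0,0],"angular":[0,0,0],"hand":0.004}]'
python3 - <<'E'
from h import *
st()
E
```

```text
t: 15.0
ee_pos: [0.5351, 0.0744, 0.1194]
tcp_rot: [-1.539, 0.289, -0.358]
force: [-0.4, -2.4, 1.0]
width: 0.105
t15.00 p [0.5351 0.0744 0.1194] F [-0.4  -2.38  0.96] M [-0.46 -0.01  0.04] w0.105 q [ 0.23  0.44 -0.59  1.93  0.35  0.83 -0.96] heads [-23.69  -2.33] zax [0.4012 0.9159 0.0162]
```

```bash

python3 -m jog '[{"translation":[0,0.0003,-0.0004],"angular":[0,0,0],"hand":0.004},{"translation":[0,0.0006,-0.0004],"angular":[0,0,0],"hand":0.004},{"translation":[0,0.0009,-0.0004],"angular":[0,0,0],"hand":0.004},{"translation":[0,0.0009,-0.0004],"angular":[0,0,0],"hand":0.004},{"translation":[0,0.0009,-0.0004],"angular":[0,0,0],"hand":0.004}]'
python3 - <<'E'
from h import *
st()
E
```

```text
t: 15.5
ee_pos: [0.5351, 0.0744, 0.1191]
tcp_rot: [-1.539, 0.288, -0.359]
force: [-2.0, -2.9, 7.3]
width: 0.105
t15.50 p [0.5351 0.0744 0.1191] F [-1.95 -2.86  7.32] M [-0.47  0.1   0.  ] w0.105 q [ 0.23  0.44 -0.59  1.93  0.35  0.83 -0.96] heads [-23.68  -2.16] zax [0.4009 0.916  0.0166]
```

```bash

python3 -m jog '[{"translation":[0,0.0003,-0.0003],"angular":[0,0,0],"hand":0.004},{"translation":[0,0.0006,-0.0003],"angular":[0,0,0],"hand":0.004},{"translation":[0,0.0009,-0.0003],"angular":[0,0,0],"hand":0.004},{"translation":[0,0.0009,-0.0003],"angular":[0,0,0],"hand":0.004},{"translation":[0,0.0009,-0.0003],"angular":[0,0,0],"hand":0.004}]'
python3 - <<'E'
from h import *
st()
E
```

```text
t: 16.0
ee_pos: [0.5351, 0.0744, 0.1187]
tcp_rot: [-1.538, 0.288, -0.359]
force: [-1.9, -2.9, 12.0]
width: 0.107
t16.00 p [0.5351 0.0744 0.1187] F [-1.93 -2.93 12.  ] M [-0.46  0.37  0.02] w0.107 q [ 0.23  0.44 -0.59  1.93  0.35  0.83 -0.96] heads [-23.67  -2.04] zax [0.4007 0.9161 0.0168]
```

```bash

python3 -m jog '[{"translation":[0,0.0003,-0.0003],"angular":[0,0,0],"hand":0.004},{"translation":[0,0.0005,-0.0003],"angular":[0,0,0],"hand":0.004},{"translation":[0,0.0005,-0.0003],"angular":[0,0,0],"hand":0.004},{"translation":[0,0.0005,-0.0003],"angular":[0,0,0],"hand":0.004},{"translation":[0,0.0005,-0.0003],"angular":[0,0,0],"hand":0.004}]'
python3 - <<'E'
from h import *
st()
E
```

```text
t: 16.5
ee_pos: [0.5351, 0.0744, 0.1185]
tcp_rot: [-1.538, 0.287, -0.359]
force: [-3.9, -1.6, 14.9]
width: 0.106
t16.50 p [0.5351 0.0744 0.1185] F [-3.93 -1.61 14.92] M [-0.36  0.6  -0.02] w0.106 q [ 0.23  0.44 -0.59  1.93  0.35  0.83 -0.96] heads [-23.66  -1.81] zax [0.4006 0.9161 0.0171]
```

```bash

python3 -m jog '[{"translation":[0,0,0],"angular":[0,2,0],"hand":0.004},{"translation":[0,0,0],"angular":[0,4,0],"hand":0.004},{"translation":[0,0,0],"angular":[0,6,0],"hand":0.004},{"translation":[0,0,0],"angular":[0,8,0],"hand":0.004},{"translation":[0,0,0],"angular":[0,8,0],"hand":0.004}]'
python3 - <<'E'
from h import *
st()
E
```

```text
t: 17.0
ee_pos: [0.535, 0.0744, 0.1184]
tcp_rot: [-1.516, 0.398, -0.468]
force: [-5.1, -2.2, 14.5]
width: 0.103
t17.00 p [0.535  0.0744 0.1184] F [-5.07 -2.23 14.49] M [-0.38  0.58 -0.02] w0.103 q [ 0.2   0.43 -0.56  1.93  0.33  0.82 -1.08] heads [-31.73  -1.84] zax [0.5251 0.8508 0.0228]
```

```bash

python3 -m jog '[{"translation":[-0.0004,0,-0.0003],"angular":[0,2,0],"hand":0.004},{"translation":[-0.0004,0,-0.0003],"angular":[0,4,0],"hand":0.004},{"translation":[-0.0004,0,-0.0003],"angular":[0,6,0],"hand":0.004},{"translation":[-0.0004,0,-0.0003],"angular":[0,8,0],"hand":0.004},{"translation":[-0.0004,0,-0.0003],"angular":[0,8,0],"hand":0.004}]'
python3 - <<'E'
from h import *
st()
E
```

```text
t: 17.5
ee_pos: [0.5348, 0.0744, 0.1182]
tcp_rot: [-1.487, 0.506, -0.576]
force: [-2.7, -0.5, 10.7]
width: 0.108
t17.50 p [0.5348 0.0744 0.1182] F [-2.67 -0.54 10.72] M [-0.22  0.11  0.03] w0.108 q [ 0.18  0.43 -0.52  1.93  0.31  0.81 -1.2 ] heads [-39.73  -1.39] zax [0.6381 0.7694 0.0287]
```

```bash

python3 -m jog '[{"translation":[0,0.0003,0],"angular":[0,0,0],"hand":0.004},{"translation":[0,0.0006,0],"angular":[0,0,0],"hand":0.004},{"translation":[0,0.0006,0],"angular":[0,2,0],"hand":0.004},{"translation":[0,0.0006,0],"angular":[0,4,0],"hand":0.004},{"translation":[0,0.0006,0],"angular":[0,4,0],"hand":0.004}]'
python3 - <<'E'
from h import *
st()
E
```

```text
t: 18.0
ee_pos: [0.5347, 0.0745, 0.118]
tcp_rot: [-1.471, 0.56, -0.63]
force: [-3.6, -1.1, 15.1]
width: 0.107
t18.00 p [0.5347 0.0745 0.118 ] F [-3.64 -1.13 15.15] M [-0.26  0.57 -0.09] w0.107 q [ 0.17  0.42 -0.51  1.93  0.3   0.81 -1.27] heads [-43.73  -1.59] zax [0.6902 0.723  0.0311]
```

```bash

python3 -m jog '[{"translation":[0,0,0],"angular":[0,1,0],"hand":0.004},{"translation":[0,0,0],"angular":[0,2,0],"hand":0.004},{"translation":[0,0,0],"angular":[0,3,0],"hand":0.004},{"translation":[0,0,0],"angular":[0,4,0],"hand":0.004},{"translation":[0,0,0],"angular":[0,4,0],"hand":0.004}]'
python3 - <<'E'
from h import *
st()
E
```

```text
t: 18.5
ee_pos: [0.5347, 0.0745, 0.118]
tcp_rot: [-1.453, 0.614, -0.683]
force: [-5.1, -1.7, 16.0]
width: 0.103
t18.50 p [0.5347 0.0745 0.118 ] F [-5.05 -1.66 16.05] M [-0.31  0.51 -0.06] w0.103 q [ 0.15  0.42 -0.49  1.93  0.29  0.81 -1.33] heads [-47.69  -1.55] zax [0.7384 0.6735 0.0334]
```

```bash

python3 -m jog '[{"translation":[-0.0002,0,-0.0002],"angular":[0,1,0],"hand":0.004},{"translation":[-0.0002,0,-0.0002],"angular":[0,2,0],"hand":0.004},{"translation":[-0.0002,0,-0.0002],"angular":[0,3,0],"hand":0.004},{"translation":[-0.0002,0,-0.0002],"angular":[0,5,0],"hand":0.004},{"translation":[-0.0002,0,-0.0002],"angular":[0,5,0],"hand":0.004}]'
python3 - <<'E'
from h import *
st()
E
```

```text
t: 19.0
ee_pos: [0.5347, 0.0746, 0.118]
tcp_rot: [-1.429, 0.681, -0.75]
force: [-2.7, -0.8, 14.8]
width: 0.108
t19.00 p [0.5347 0.0746 0.118 ] F [-2.72 -0.81 14.83] M [-0.21  0.37 -0.07] w0.108 q [ 0.14  0.42 -0.47  1.94  0.28  0.8  -1.4 ] heads [-52.72  -1.31] zax [0.7945 0.6061 0.0366]
```

```bash

python3 -m jog '[{"translation":[0,0,0],"angular":[0,2,0],"hand":0.004},{"translation":[0,0,0],"angular":[0,4,0],"hand":0.004},{"translation":[0,0,0],"angular":[0,6,0],"hand":0.004},{"translation":[0,0,0],"angular":[0,8,0],"hand":0.004},{"translation":[0,0,0],"angular":[0,10,0],"hand":0.004}]'
python3 - <<'E'
from h import *
st()
E
```

```text
t: 19.5
ee_pos: [0.5345, 0.0747, 0.118]
tcp_rot: [-1.374, 0.815, -0.881]
force: [-3.7, -0.9, 14.0]
width: 0.106
t19.50 p [0.5345 0.0747 0.118 ] F [-3.69 -0.95 14.  ] M [-0.25  0.49  0.06] w0.106 q [ 0.11  0.41 -0.43  1.94  0.26  0.8  -1.56] heads [-62.72  -1.22] zax [0.8876 0.4588 0.0409]
```

```bash

python3 -m jog '[{"translation":[0,0,0],"angular":[0,3,0],"hand":0.004},{"translation":[0,0,0],"angular":[0,6,0],"hand":0.004},{"translation":[0,0,0],"angular":[0,9,0],"hand":0.004},{"translation":[0,0,0],"angular":[0,12,0],"hand":0.004},{"translation":[0,0,0],"angular":[0,12,0],"hand":0.004}]'
python3 - <<'E'
from h import *
st()
E
```

```text
t: 20.0
ee_pos: [0.5345, 0.0748, 0.118]
tcp_rot: [-1.295, 0.975, -1.037]
force: [-4.0, -0.5, 15.0]
width: 0.107
t20.00 p [0.5345 0.0748 0.118 ] F [-4.04 -0.53 15.02] M [-0.12  0.52 -0.07] w0.107 q [ 0.07  0.4  -0.38  1.94  0.23  0.79 -1.74] heads [-74.73  -0.96] zax [0.9636 0.2636 0.0446]
```

```bash

python3 -m jog '[{"translation":[0,0,0],"angular":[0,2,0],"hand":0.004},{"translation":[0,0,0],"angular":[0,4,0],"hand":0.004},{"translation":[0,0,0],"angular":[0,6,0],"hand":0.004},{"translation":[0,0,0],"angular":[0,8,0],"hand":0.004},{"translation":[0,0,0],"angular":[0,9,0],"hand":0.004}]'
python3 - <<'E'
from h import *
st()
E
```

```text
t: 20.5
ee_pos: [0.5345, 0.075, 0.118]
tcp_rot: [-1.228, 1.092, -1.152]
force: [-4.5, -0.1, 15.4]
width: 0.107
t20.50 p [0.5345 0.075  0.118 ] F [-4.54 -0.1  15.43] M [-0.09  0.59  0.07] w0.107 q [ 0.04  0.4  -0.35  1.94  0.21  0.79 -1.88] heads [-83.68  -0.8 ] zax [0.9928 0.1103 0.0462]
```

```bash

python3 -m jog '[{"translation":[0,0,0],"angular":[0,1,0],"hand":0.004},{"translation":[0,0,0],"angular":[0,2,0],"hand":0.004},{"translation":[0,0,0],"angular":[0,3,0],"hand":0.004},{"translation":[0,0,0],"angular":[0,3,0],"hand":0.004},{"translation":[0,0,0],"angular":[0,3,0],"hand":0.004}]'
python3 - <<'E'
from h import *
st()
E
```

```text
t: 21.0
ee_pos: [0.5344, 0.075, 0.118]
tcp_rot: [-1.204, 1.131, -1.189]
force: [-4.0, 0.2, 14.5]
width: 0.11
t21.00 p [0.5344 0.075  0.118 ] F [-4.02  0.19 14.51] M [-0.05  0.53  0.06] w0.110 q [ 0.03  0.4  -0.34  1.94  0.2   0.79 -1.93] heads [-86.62  -0.7 ] zax [0.9972 0.0591 0.0463]
```

```bash

python3 -m jog '[{"translation":[0,0,0],"angular":[0,1,0],"hand":0.004},{"translation":[0,0,0],"angular":[0,2,0],"hand":0.004},{"translation":[0,0,0],"angular":[0,2,0],"hand":0.004},{"translation":[0,0,0],"angular":[0,2,0],"hand":0.004},{"translation":[0,0,0],"angular":[0,2,0],"hand":0.004}]'
python3 - <<'E'
from h import *
st()
E
```

```text
t: 21.5
ee_pos: [0.5344, 0.075, 0.118]
tcp_rot: [-1.187, 1.157, -1.214]
force: [-4.3, 0.3, 14.6]
width: 0.11
t21.50 p [0.5344 0.075  0.118 ] F [-4.34  0.29 14.59] M [ 0.02  0.57 -0.03] w0.110 q [ 0.03  0.4  -0.33  1.94  0.2   0.79 -1.96] heads [-88.61  -0.63] zax [0.9986 0.0242 0.0464]
```

```bash

python3 -m jog '[{"translation":[0,0,0],"angular":[0,1,0],"hand":0.004},{"translation":[0,0,0],"angular":[0,2,0],"hand":0.004},{"translation":[0,0,0],"angular":[0,3,0],"hand":0.004},{"translation":[0,0,0],"angular":[0,3,0],"hand":0.004},{"translation":[0,0,0],"angular":[0,3,0],"hand":0.004}]'
python3 - <<'E'
from h import *
st()
E
```

```text
t: 22.0
ee_pos: [0.5344, 0.0751, 0.118]
tcp_rot: [-1.162, 1.194, -1.25]
force: [-4.5, -0.3, 15.2]
width: 0.108
t22.00 p [0.5344 0.0751 0.118 ] F [-4.48 -0.31 15.25] M [-0.08  0.63  0.6 ] w0.108 q [ 0.02  0.39 -0.32  1.94  0.19  0.78 -2.  ] heads [-91.52  -1.  ] zax [ 0.9986 -0.0265  0.0465]
```

```bash

python3 -m jog '[{"translation":[0,0,0],"angular":[0,1,0],"hand":0.004},{"translation":[0,0,0],"angular":[0,2,0],"hand":0.004},{"translation":[0,0,0],"angular":[0,2,0],"hand":0.004},{"translation":[0,0,0],"angular":[0,2,0],"hand":0.004},{"translation":[0,0,0],"angular":[0,2,0],"hand":0.004}]'
python3 - <<'E'
from h import *
st()
E
```

```text
t: 22.5
ee_pos: [0.5344, 0.0752, 0.118]
tcp_rot: [-1.146, 1.218, -1.275]
force: [-4.6, -0.7, 15.0]
width: 0.107
t22.50 p [0.5344 0.0752 0.118 ] F [-4.63 -0.72 15.  ] M [-0.11  0.68  1.13] w0.107 q [ 0.01  0.39 -0.31  1.94  0.19  0.78 -2.03] heads [-93.43  -1.32] zax [ 0.9971 -0.0598  0.0466]
```

The end stop is felt (Mz rises to about 0.6, then 1.1 Nm at heading -91 to -93°). I'll ease the torque, then the press, and release.

```bash

python3 -m jog '[{"translation":[0,0,0],"angular":[0,-1,0],"hand":0.004},{"translation":[0,0,0],"angular":[0,-2.5,0],"hand":0.004},{"translation":[0,-0.0008,0],"angular":[0,-2.5,0],"hand":0.004},{"translation":[0,-0.0015,0],"angular":[0,-2.5,0],"hand":0.004},{"translation":[0,-0.0015,0],"angular":[0,-2.5,0],"hand":0.004}]'
python3 - <<'E'
from h import *
st()
E
```

```text
t: 23.0
ee_pos: [0.5343, 0.075, 0.1182]
tcp_rot: [-1.166, 1.189, -1.244]
force: [1.5, 3.7, 2.2]
width: 0.106
t23.00 p [0.5343 0.075  0.1182] F [1.53 3.67 2.17] M [ 0.61 -0.66  0.47] w0.106 q [ 0.02  0.39 -0.32  1.94  0.19  0.79 -2.  ] heads [-91.07  -0.29] zax [ 0.9988 -0.0187  0.0457]
```

The lid holds: z stays at 0.1182 with the push eased to about 2 N. Opening and withdrawing.

```bash

python3 -m jog '[{"translation":[0,0,0],"angular":[0,0,0],"hand":0.015},{"translation":[0,0,0],"angular":[0,0,0],"hand":0.03},{"translation":[0,0,0],"angular":[0,0,0],"hand":0.04},{"translation":[0,0,0],"angular":[0,0,0],"hand":0.04},{"translation":[0,0,0],"angular":[0,0,0],"hand":0.04}]'
python3 -m jog '[{"translation":[0,-0.01,0],"angular":[0,0,0],"hand":0.04},{"translation":[0,-0.03,0],"angular":[0,0,0],"hand":0.04},{"translation":[0,-0.06,0],"angular":[0,0,0],"hand":0.04},{"translation":[0,-0.1,0],"angular":[0,0,0],"hand":0.04},{"translation":[0,-0.13,0],"angular":[0,0,0],"hand":0.04}]'
python3 -m jog '[{"translation":[0.045,0,0],"angular":[0,0,0],"hand":0.04},{"translation":[0.09,0,0],"angular":[0,0,0],"hand":0.04},{"translation":[0.135,0,0],"angular":[0,0,0],"hand":0.04},{"translation":[0.18,0,0],"angular":[0,0,0],"hand":0.04},{"translation":[0.22,0,0],"angular":[0,0,0],"hand":0.04}]'
python3 - <<'E'
from h import *
a,b=arm.camera("top"),arm.camera("side"); np.save("top2",a)
cv2.imwrite("pics/c5.png",np.hstack([cv2.resize(x,(400,400),interpolation=2) for x in (a[130:240,210:320],b[150:270,235:355])])[...,::-1])
c=a[145:225,225:305]
hsv=cv2.cvtColor(c,cv2.COLOR_RGB2HSV); m=((hsv[...,1]<75)&(hsv[...,2]>90)).astype(np.uint8); m[:20]=0;m[62:]=0
n,l,s,ce=cv2.connectedComponentsWithStats(m); k=1+np.argmax(s[1:,4]); ys,xs=np.where(l==k)
w,v=np.linalg.eigh(np.cov(xs,ys)); print("axis",v[:,1],s[k])
d=cv2.absdiff(np.load("top1.npy"),a).max(2); d[145:225,225:305]=0; print("other change in the neighbourhood px",(d[100:240,150:400]>40).sum())
st()
E
```

```text
t: 23.5
ee_pos: [0.5333, 0.0736, 0.1177]
tcp_rot: [-1.168, 1.192, -1.245]
force: [0.1, -0.5, -0.4]
width: 0.469
t: 24.0
ee_pos: [0.528, 0.0743, 0.2508]
tcp_rot: [-1.167, 1.19, -1.246]
force: [-0.2, 0.3, 0.0]
width: 0.466
t: 24.5
ee_pos: [0.5229, -0.1483, 0.249]
tcp_rot: [-1.167, 1.191, -1.247]
force: [1.1, -0.1, -0.1]
width: 0.467
axis [0.02248733 0.99974713] [ 34  40  12  18 127]
other change in the neighbourhood px 2553
t24.60 p [ 0.5223 -0.1528  0.2485] F [1.02 1.13 0.48] M [ 0.02  0.06 -0.04] w0.470 q [ 0.37  0.24 -0.21  1.8   0.05  1.06 -1.46] heads [-91.65  -6.1 ] zax [ 0.9986 -0.0287  0.0439]
```

View pics/c5.png

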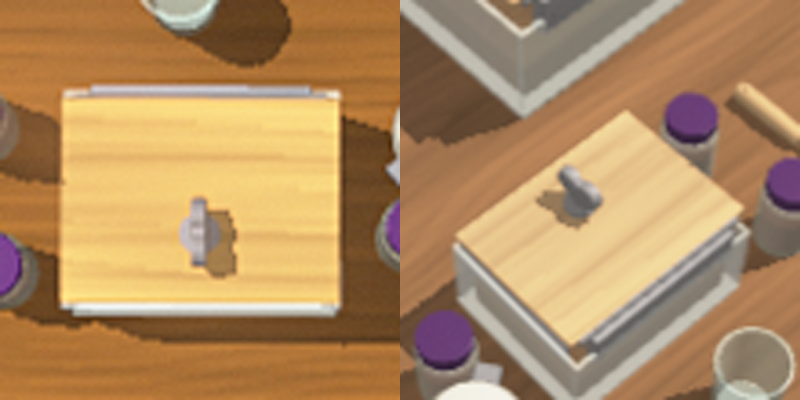

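```bash
python3 - <<'E'
from h import *
A,B=np.load("top.npy"),np.load("top2.npy")
d=(cv2.absdiff(A,B).max(2)>40).astype(np.uint8)
for n,(x0,y0,x1,y1) in dict(jars_left=(190,150,222,216),glass=(245,108,275,140),spoon=(160,150,188,218),sugar_jar_strainer=(312,145,390,236)).items(): print(n,d[y0:y1,x0:x1].sum())
def pur(I):
    h=cv2.cvtColor(I,cv2.COLOR_RGB2HSV); m=((h[...,0]>125)&(h[...,0]<155)&(h[...,1]>110)).astype(np.uint8)
    n,l,s,c=cv2.connectedComponentsWithStats(m); return [c[i].round(1).tolist() for i in range(1,n) if s[i,4]>60]
print(pur(A));print(pur(B))
cv2.imwrite("pics/full.png",B[...,::-1])
E
```

```text
jars_left 0
glass 0
spoon 0
sugar_jar_strainer 2540
[[175.5, 52.3], [198.8, 55.6], [226.9, 55.9], [255.1, 55.8], [198.6, 163.2], [325.2, 192.0], [206.4, 202.2]]
[[176.0, 51.6], [198.8, 55.7], [226.9, 55.9], [255.1, 55.7], [197.9, 164.0], [325.1, 192.0], [206.4, 202.3]]
```

View pics/full.png

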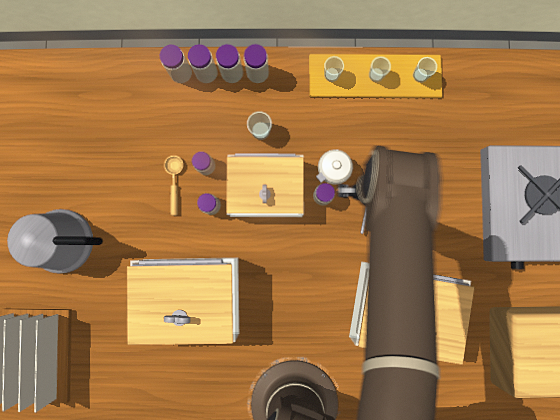

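All the visible neighbours are where they were. The arm, well above the worktop, hides only the strainer. Lid down, knob square; handing in.

```bash
python3 -c "
from bench import arm; print(arm.job_done())"
```

```text
the job is handed in; nothing more can be done
None
```

The caddy is closed and clamped, and I handed the job in at about 24.6 s of robot time.

- **Lid:** I swung the smallest caddy's lid down with shut fingers until I felt the foam, about 2.5 N, with the lid near -0.035 rad.
- **Knob:** I gripped the wing and pressed, and Fz read 10.7 to 16 N (mostly 14 to 16) while I turned it clockwise about 66°. The torque stayed near zero through the range where the tongue could have been blocked. It then rose sharply at the end stop.
- **Torque at the stop:** I overshot slightly, so the wrist read about 1.1 N m there before I eased off. That was at the end stop, not against the lip edge.
- **Clamping:** When I eased the push to about 2 N, the height hardly changed (0.1180 to 0.1182 m), so the tongue is holding the lid.
- **Last pictures:** The lid is flat and the wing reads within about 1.3° of square. The jars, sugar bowl, glass and spoon are unmoved, and the gripper was about 0.25 m up and clear of everything.
- **Not checked:** The strainer was hidden behind the arm in the last top view. The arm only passed well above it and the wrist felt no contact.

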